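# Find the index groove of the drawing machine by feel

## Robot

A 6-joint arm with a two-finger parallel gripper is mounted at the origin on the work surface. World frame = base frame: x ahead of the robot, y to its left, z up, the work surface at z = 0. Lengths are in m, angles in degrees, forces in N, time in s.
With the tool pointing down it reaches from about 0.325 to 0.85 m from the base axis. Payload 15.5 kg.
Tool frame: the origin (TCP) lies at the very end of the fingers, on their centre line; the grasp point (between the pads) lies arm.grip_depth behind it (arm.grip_depth is the distance from the TCP to the grasp point, in m); z points along the fingers, y is the line along which they close (so a half turn about z gives the same grasp; the last joint's range is limited). The gripper opens to 91 mm and grips with 3 to 60 N. Pads are 32 mm wide; open, the fingers measure 118 mm over their backs; the gripper's body (76 mm by 178 mm) begins 60 mm behind the grasp point.
Start: joints at [65.002, 28.281, 77.091, -0, 74.628, -5.472], TCP at [0.209, 0.589, 0.214] pointing down, gripper open.
Joint ranges: [-166.48, 166.48], [-47.26, 123.95], [12.59, 153.08], [-70.14, 250.14], [6.76, 159.57], [-176.63, 176.63]. Speed limits (degrees/s): [108.29, 108.29, 147.25, 172.46, 172.46, 172.46].

## Interface

Orientations are given as a 3x3 rotation matrix whose columns are the frame's x, y, z axes.
In Python, from rig import arm gives the robot as it stands. Calls block until the motion is done:
- arm.move_to(position, orientation): joint-space move of the TCP to a pose.
- arm.move_l(position, orientation=None, feed=0.15): straight line of the TCP; orientation=None keeps the orientation; feed is the mean speed in m/s.
- arm.move_joints(angles): joint-space move.
- arm.grip(opening): finger opening in m; the grip force is fixed at half the most; returns when the fingers have stopped.
- arm.sleep(seconds).
- arm.solve_ik(position, orientation): joint angles nearest the present ones, or None.
- arm.snapshot(name): name is "side" or "top"; returns the picture (384x512x3 uint8, red, green, blue); there is no depth.
- arm.get_calibration(name): a dict with "intrinsics" (3x3 intrinsics, pixels), "cam_to_world" (4x4, takes a point from camera to world coordinates). Camera axes: x right, y down, z forward; pixel columns grow to the right and rows downward; lengths in m; the calibration is good to about 2 mm. A picture is of the moment at which its call begins. get_calibration takes no time and is no camera call.
A pose or a line that the arm cannot do raises arm.Unreachable and nothing moves.
- arm.sign_off(): hands the job in; it is judged then, once.
Readings, each from a call of its own:
- arm.current_t(): time.
- arm.current_joint_positions(): joint angles.
- arm.current_dq(): joint speeds.
- arm.current_tau(): joint torques, N m.
- arm.current_ee_pos(): TCP position.
- arm.current_tool_rot(): TCP orientation.
- arm.current_force(): force on the tool from outside, world axes, zero at the start.
- arm.current_torque(): the same for the moment, N m.
- arm.current_width(): finger opening in m.
- arm.current_grasp_force(): force on a finger pad.
Only numpy, scipy, OpenCV 4.12 (cv2) and the standard library are available. Lean on these libraries where they do the work, as an engineer would, in place of code of your own. Each camera call takes 0.05 s, during which the arm holds its last target. There are 200 camera calls.

## Task

Take the red-handled index pin out of the wooden stand, put its foot down through the square entry of the drawing machine's rail, and drag it along the slit, pressing lightly on the hidden strip, until it drops into the groove. Stop there, let the pin sit fully home and upright in the groove, and let go of it. Be gentle, so that the pin is never forced against the rail (stay under 25 N), and leave everything else where it is.

Things in the scene. Friction and masses are not known exactly. Their poses are not given: they have to be found in the camera images.
- rail: drawing machine (fixed). Its index rail is a blue box with a white cover, 70 mm (own x) by 290 mm (own y), cover top 50 mm above the table, cover 6 mm thick; a slit 10 mm wide runs in the cover along own y at x = 0. Origin on the table under the rail's middle, z up. Under the cover: a channel 20 mm wide with a hidden black strip. A drawing bed with green card, up to 25 mm high, lies on its +x side
- rail_entry (a point): centre of the square entry, 20 x 20 mm, at rail y = -60 mm, level with the cover's top: the only place where the pin's foot passes the cover. The slit starts here and runs along own +y (axes as the rail's). The strip's top lies 30 mm above the table (20 mm below this point); it is sprung: gives way from about 2 N, 0.6 N more per mm, bottoms after 9 mm
- slit_end (a point): far end of the slit, at rail y = +60 mm, level with the cover's top. One hidden groove crosses the strip, 18 mm wide along the slit, 8 mm deep (its floor 22 mm above the table); its centre lies anywhere from 35 to 105 mm from the entry's centre and is not reported. The strip does not shift along the rail
- pin_grip (a point): centre of the index pin's red handle, 55.5 mm above the pin's underside; the pin starts upright in one hole of the stand. Handle: upright, round, 22 mm thick, 45 mm tall (33 to 78 mm above the underside). Below it a steel neck 6 mm thick and a round steel foot 14 mm wide, 10 mm tall. About 80 g. Seated in the groove, the handle's underside is 5 mm above the cover
- pin_foot (a point): centre of the underside of the pin's foot; own z points up the pin
- stand: fixed wooden stand 170 mm (own x) by 50 mm by 30 mm high, origin under its centre; three square holes 18 mm wide in a row along own x at -55, 0 and +55 mm, 22 mm deep (floor 8 mm above the table), holding the index pin and two other tools, in any order
- awl: bystander: thin steel tool with a turned brown wooden handle, 85 mm tall, upright in the stand; origin at its foot
- marker: bystander: white marker with a green cap, 95 mm tall, 15 mm thick, upright in the stand; origin at its foot
- board: bystander: blue circuit board 68 x 53 mm, 13 mm high, lying flat; origin under its centre
- lightring: bystander: flat white ring, 72 mm across, 6 mm high; origin under its centre
- bar: bystander: flat wooden linkage bar 140 x 18 x 5 mm lying along its own x; origin under its centre
- jar: bystander: closed jar with orange cap, 60 mm across, 80 mm tall; origin under its centre
- cup: bystander: blue ceramic cup, 76 mm across, 90 mm tall; origin under its centre
- pin: the whole index pin described under pin_grip; origin at the centre of its foot's underside

How it is judged (in metres and radians):
On the way, in this order (a step that is already met when the one before it is completed fails the run):
1. the pin's foot is through the entry and on the strip, still at the entry end (x of pin_foot in the frame of rail between -0.012 and 0.012 m and z of pin_foot in the frame of rail below 0.036 m and y of pin_foot in the frame of rail below -0.048 m), for 0.1 s.
2. the held pin is dragged along under the cover, its foot pressing on the strip (x of pin_foot in the frame of rail between -0.012 and 0.012 m and z of pin_foot in the frame of rail below 0.034 m and y of pin_foot in the frame of rail above -0.046 m and contact force between pin and rail above 0.5 N and contact force between the fingers and pin above 0.5 N), for 0.1 s.
At the end, for the whole second after the job is handed in: The released pin rests in the groove: foot underside 15 to 25.5 mm above the table (strip top 30, groove floor 22), within 12 mm of the rail's middle line and y from -36 to +56 mm along it, upright within 0.15 rad, under 10 mm/s. The other things stay within 20 mm (x of pin_foot in the frame of rail between -0.012 and 0.012 m and z of pin_foot in the frame of rail between 0.015 and 0.0255 m and y of pin_foot in the frame of rail between -0.036 and 0.056 m and angle between pin_foot's own z axis and vertical below 0.15 rad and linear speed of pin below 0.01 m/s and contact force between the fingers and pin below 0.05 N); the robot touches nothing.
It fails at once if the pin is forced against the drawing machine with more than 25 N (contact force between pin and rail above 25 N).
It fails at once if a bystander is moved by more than 20 mm (distance of any of awl, marker, board, lightring, bar, jar, cup from where it was at the start of the episode above 0.02 m).
It also fails if it takes over 58 s, if anything falls off the work surface, if the arm or the gripper's body presses on something with over 40 N, if the wrist force passes 120 N, or if a joint passes its speed limit or range.

## Working session

There is one attempt and no reset: what is moved stays moved. The work goes in short steps, each a Python script; the robot and the scene stay as the last script left them, time stands still between calls to the robot, and variables do not carry over. Pictures are saved under pics/ and viewed, at most 10 in all, crops included, and the job is handed in when it is done.

```bash
mkdir -p pics; ls; python3 - <<'E'
from rig import arm
import cv2,numpy as np
for n in("top","side"):
    im=arm.snapshot(n); cv2.imwrite(f"pics/{n}0.png",im[:,:,::-1])
    c=arm.get_calibration(n); print(n,np.round(c["intrinsics"],2).tolist(),np.round(c["cam_to_world"],4).tolist())
print(arm.grip_depth,arm.current_t(),arm.current_force())
E
```

```text
pics
top [[360.05, 0.0, 250.3], [0.0, 360.05, 191.2], [0.0, 0.0, 1.0]] [[0.0261, -0.9958, 0.0874, 0.4555], [-0.9993, -0.0237, 0.0289, -0.0878], [-0.0267, -0.0881, -0.9958, 1.2411], [0.0, 0.0, 0.0, 1.0]]
side [[421.54, 0.0, 258.44], [0.0, 421.54, 188.24], [0.0, 0.0, 1.0]] [[-0.9709, -0.1572, 0.1809, 0.3053], [-0.2385, 0.5616, -0.7923, 1.0287], [0.0229, -0.8123, -0.5828, 0.8651], [0.0, 0.0, 0.0, 1.0]]
0.0188 0.1 [-0.27596938  0.03925686  0.43128373]
```

View pics/top0.png

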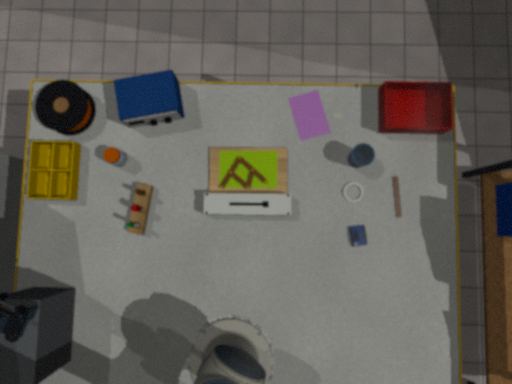

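View pics/side0.png

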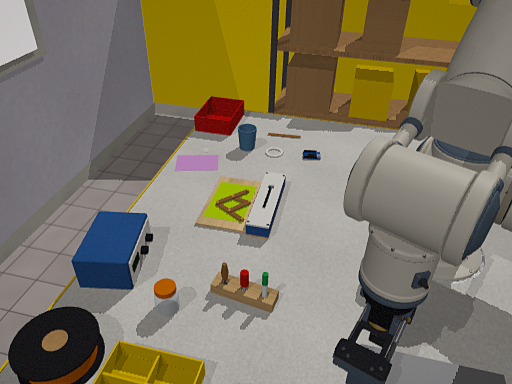

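The top view shows the rail cover around (247,204), with its slit running from the entry at (266,204) left to (230,204). The stand is at (139,208) with the red pin in the middle at (135,208). The side view has the red handle at (244,278) and the rail at (266,204). Next I'll zoom in.

```bash
python3 - <<'E'
import cv2,numpy as np
t=cv2.imread("pics/top0.png");s=cv2.imread("pics/side0.png")
R=lambda a,f:cv2.resize(a,None,fx=f,fy=f,interpolation=cv2.INTER_CUBIC)
a=R(t[185:223,195:300],7); 
b=R(s[165:240,235:295],7)
cv2.imwrite("pics/a.png",a)
b=R(s[165:240,235:295],7); c=R(s[255:315,200:290],4); d=R(t[170:245,115:165],4)
H=525;o=np.zeros((H+60,800,3),np.uint8);o[:525,:420]=b;o[:240,430:790]=c;o[250:550,430:630]=d
cv2.imwrite("pics/b.png",o)
E
```

```text
(no output)
```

View pics/a.png

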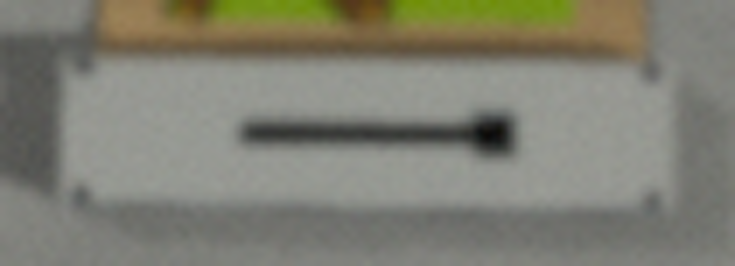

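View pics/b.png

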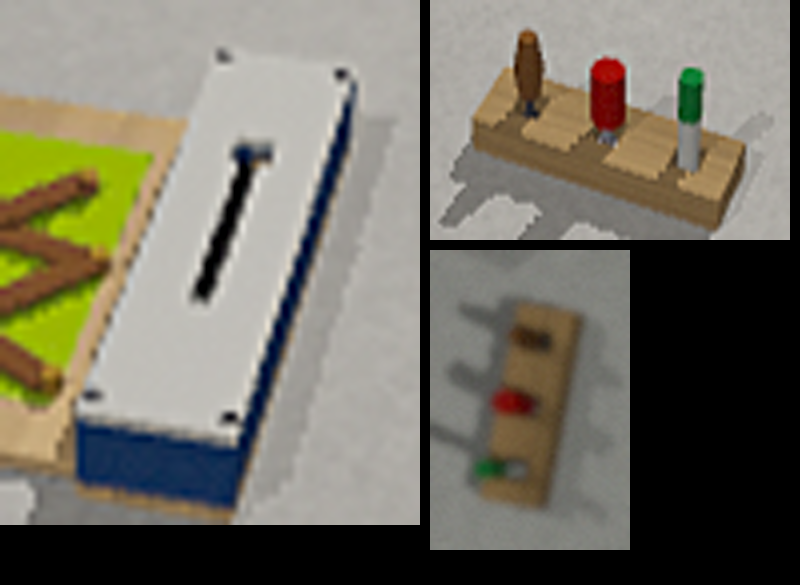

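```bash
cat > h.py <<'E'
import cv2,numpy as np
from rig import arm
def ray(n,uv):
    c=arm.get_calibration(n);T=np.array(c["cam_to_world"]);K=np.array(c["intrinsics"])
    uv=np.atleast_2d(uv);d=np.c_[uv,np.ones(len(uv))]@np.linalg.inv(K).T@T[:3,:3].T
    return T[:3,3],d
def plane(n,uv,z):
    o,d=ray(n,uv);return o+d*((z-o[2])/d[:,2])[:,None]
def tri(a,b):
    A=np.zeros((3,3));B=np.zeros(3);L=[]
    for n,p in(("top",a),("side",b)):
        o,d=ray(n,p);d=d[0]/np.linalg.norm(d[0]);P=np.eye(3)-np.outer(d,d);A+=P;B+=P@o;L.append((P,o))
    x=np.linalg.solve(A,B);return x,[np.linalg.norm(P@(x-o)) for P,o in L]
def cut(im,r,f=8):
    x0,y0,x1,y1=r;return cv2.resize(im[y0:y1,x0:x1],None,fx=f,fy=f,interpolation=cv2.INTER_CUBIC)
def cons(mask,r,f=8,amin=300):
    cs,_=cv2.findContours(mask.astype(np.uint8),cv2.RETR_EXTERNAL,cv2.CHAIN_APPROX_NONE)
    return [((c[:,0]+.5)/f-.5+np.array(r[:2])) for c in sorted(cs,key=cv2.contourArea)[::-1] if cv2.contourArea(c)>amin]
def redc(im,r):
    c=cut(im,r).astype(int);m=(c[...,2]>c[...,1]+40)&(c[...,2]>c[...,0]+40)&(c[...,2]>1.9*c[...,1])
    k=cons(m,r)[0];M=cv2.moments(k.astype(np.float32)[:,None]);return np.array([M["m10"],M["m01"]])/M["m00"],k
E
python3 - <<'E'
from h import *
t=cv2.imread("pics/top0.png");s=cv2.imread("pics/side0.png")
a,ka=redc(t,(118,195,152,220));b,kb=redc(s,(228,262,262,300))
print("red",a,b,np.ptp(ka,0),np.ptp(kb,0),*tri(a,b))
for n,im,r,th in(("top",t,(218,193,285,213),85),("side",s,(255,178,282,212),115)):
    g=cut(im,r).max(2)
    for c in cons(g<th,r)[:2]:
        P=plane(n,c,.05)[:,:2]*1000
        (cx,cy),wh,an=cv2.minAreaRect(P.astype(np.float32));print(n,"dark",(cx,cy),wh,an,P.min(0),P.max(0))
        y=P[:,1]; e0,e1=y.min(),y.max()
        for nm,sel in(("entry",(y<e0+16)&(y>e0+4)),("slit",(y>e0+30)&(y<e1-5))):
            q=P[sel];print("  ",nm,"x range",np.percentile(q[:,0],[5,95]), "y",q[:,1].mean())
            
# screws / cover corners
for n,im,r in(("top",t,(202,190,294,217)),("side",s,(243,168,290,230))):
    g=cut(im,r).max(2).astype(np.uint8)
    bh=cv2.morphologyEx(g,cv2.MORPH_BLACKHAT,np.ones((33,33),np.uint8))
    for c in cons(bh>35,r,amin=60): print(n,"blob",plane(n,c.mean(0),.05)[0,:2]*1000,len(c))
E
```

```text
red [134.9580692  207.76971661] [244.00591119 278.21488236] [10.   6.5] [ 8.625 18.25 ] [0.49574018 0.32556298 0.06381518] [np.float64(0.0007265078500032285), np.float64(0.0007265078500032453)]
top dark (518.3021240234375, -48.8981819152832) (16.97047233581543, 125.94111633300781) 1.4038822650909424 [ 511.08843457 -111.88901123] [528.07481273  14.07819935]
   entry x range [511.11721967 528.04643156] y -101.83088920545572
   slit x range [514.3943536  521.99827211] y -36.42975939040536
side dark (518.4605712890625, -45.27753448486328) (18.950956344604492, 124.87440490722656) 3.3245973587036133 [ 512.10429533 -107.98024856] [531.07267184  17.19925542]
   entry x range [512.29552201 530.95852784] y -97.97358795308499
   slit x range [515.71422631 525.50050138] y -32.3063495151691
side dark (480.81939697265625, -37.21356201171875) (9.304052352905273, 128.9755401611328) 0.8549357652664185 [ 475.84200616 -101.64686283] [486.4162007   27.32945899]
   entry x range [482.12694934 486.02539223] y -91.86364044936397
   slit x range [476.44693219 485.10896054] y -24.00684090055267
top blob [518.73014459 -47.79907948] 621
top blob [511.42511309 106.79607954] 135
side blob [482.2997476  -11.88861446] 1024
side blob [520.72439857 -47.15373957] 442
side blob [573.31670665  15.34932617] 156
side blob [592.54553272 -44.92584949] 135
side blob [549.40486801  92.50606752] 66
side blob [556.80992564  -6.08792377] 77
side blob [564.82387345  88.25739775] 75
side blob [557.33480687 -61.35032517] 75
side blob [ 553.87169327 -178.0812533 ] 49
side blob [553.81395442 103.85340232] 65
side blob [555.75862482  41.11535924] 44
side blob [555.44328711  66.12258337] 43
side blob [556.86917983 -39.54910189] 42
side blob [555.41893276  54.72382026] 29
side blob [555.28446923  18.47193942] 30
side blob [555.8411236   28.95521752] 29
side blob [556.38721928 -24.39947643] 26
```

```bash
python3 - <<'E'
from h import *
t=cv2.imread("pics/top0.png");s=cv2.imread("pics/side0.png")
for n,im,off,pts in(("top",t,(195,185),[(84,64),(652,70),(82,195),(652,203)]),("side",s,(235,165),[(223,56),(342,74),(92,394),(230,416)])):
    g=im.max(2).astype(float);q=[]
    for p in pts:
        u,v=(np.array(p)+.5)/7-.5+off; iu,iv=int(round(u)),int(round(v))
        w=g[iv-2:iv+3,iu-2:iu+3]; w=np.clip(np.median(w)-10-w,0,None); Y,X=np.mgrid[iv-2:iv+3,iu-2:iu+3]
        q.append([(w*X).sum()/w.sum(),(w*Y).sum()/w.sum()])
    P=plane(n,q,.05)[:,:2]*1000;print(n,P.round(1).tolist(),P.mean(0))
    e=sorted(P.tolist(),key=lambda p:p[1]);e=np.array(e);d=e[2:].mean(0)-e[:2].mean(0);print("yaw",np.degrees(np.arctan2(-d[0],d[1])),np.hypot(*d))
E
```

```text
top [[551.5, 93.0], [552.5, -176.7], [484.1, 91.2], [487.7, -179.4]] [518.96624999 -42.96977387]
yaw 0.4886867088569004 270.17199824584486
side [[553.9, -178.1], [491.4, -175.8], [549.5, 92.5], [487.8, 92.8]] [520.64254105 -42.14535498]
yaw 0.8449106114011052 269.65138560925084
```

Both views agree: the rail centre is at about (0.5198, -0.0426) with yaw of about 0.9°, so the entry is at about (0.5207, -0.1026). The pin triangulates to z = 63.8 mm against 63.5 expected. Now I'll grasp it.

```bash
cat >> h.py <<'E'
def Rot(ydir):
    y=np.array([*ydir,0.]);y/=np.linalg.norm(y);z=np.array([0,0,-1.]);return np.c_[np.cross(y,z),y,z]
yaw=np.radians(.9);U=np.array([-np.sin(yaw),np.cos(yaw),0])
ENT=np.array([.5207,-.1026,0])
G=.0417 # TCP above pin underside
E
python3 - <<'E'
from h import *
p=np.array([.4957,.3256,0]);z=np.array([0,0,1.]);y=np.array([.18,.98])
Rs=[]
for sg in(1,-1):
    q=[arm.solve_ik(a,Rot(sg*b)) for a,b in((p+z*.15,y),(ENT+z*.15,U[:2]))];print(sg,[np.round(k,0) for k in q]);Rs.append(q)
c=arm.current_joint_positions();sg=1 if abs(Rs[0][0][5]-c[5])<abs(Rs[1][0][5]-c[5]) else -1;print(sg)
R=Rot(sg*y);arm.move_to(p+z*.16,R);arm.move_l(p+z*(.008+G),feed=.12)
f0=arm.current_force();print(arm.current_t());arm.grip(.015);print(arm.current_width(),arm.current_grasp_force(),arm.current_force()-f0)
arm.move_l(p+z*.16,feed=.2);print(arm.current_t(),arm.current_width(),arm.current_force()-f0)
R2=Rot(sg*U[:2]);arm.move_to(ENT+z*(.065+G),R2)
print(arm.current_t(),arm.current_force()-f0,arm.current_ee_pos())
for n in("top","side"):cv2.imwrite(f"pics/{n}1.png",arm.snapshot(n)[:,:,::-1])
t=cut(cv2.imread("pics/side1.png"),(210,120,320,240),5);cv2.imwrite("pics/s1.png",t)
E
```

```text
1 [array([ 28.,  30.,  86.,  -0.,  64., -52.]), array([ -18.,   25.,   95.,   -0.,   60., -108.])]
-1 [array([ 28.,  30.,  86.,  -0.,  64., 128.]), array([-18.,  25.,  95.,  -0.,  60.,  72.])]
1
2.625
0.020458130142305186 29.997923970222473 [-2.02683828  0.40389103 -1.19051494]
4.4 0.02030455631458379 [-0.84500769  0.91018515 -1.60426183]
5.9917 [-1.37468067  1.82628155 -0.8055477 ] [ 0.52091556 -0.10187014  0.10664032]
```

View pics/s1.png

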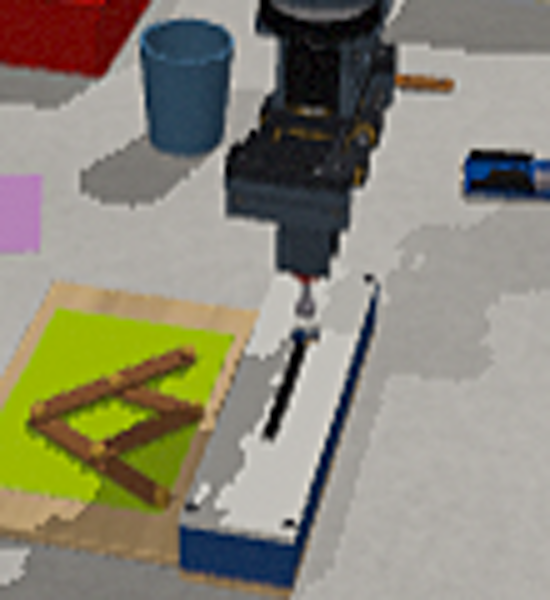

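The pin is held upright with its foot just above the entry: foot at crop (306,305), entry at (305,330). I'll lower it with a force guard.

```bash
cat >> h.py <<'E'
Z=np.array([0,0,1.])
def F(n=3): return np.mean([(arm.sleep(.01),arm.current_force())[1] for _ in range(n)],0)
E
python3 - <<'E'
from h import *
arm.move_l(ENT+Z*(.055+G),feed=.05);arm.sleep(.2);f0=F(5);np.save("f0.npy",f0);print(f0)
for h in np.arange(.053,.0274,-.0015):
    t=arm.current_t();arm.move_l(ENT+Z*(h+G),feed=.03);f=F()-f0
    print(round(h,4),f.round(2),(arm.current_ee_pos()-ENT-Z*G).round(4),round(arm.current_t()-t,2))
    if h>.032 and f[2]>2.5 or np.hypot(*f[:2])>5 or f[2]>6: print("stop");break
print(arm.current_t())
E
```

```text
[ 0.28067631  0.45921497 -0.42551391]
0.053 [-0.38 -1.17 -0.87] [-0.0001  0.      0.0529] 0.28
0.0515 [-0.47 -0.22 -0.81] [-0.     -0.      0.0514] 0.27
0.05 [-0.69 -0.13 -0.7 ] [-0.0001  0.      0.0499] 0.28
0.0485 [-0.24  0.06 -0.36] [-0.0001  0.      0.0484] 0.27
0.047 [ 0.38 -0.28  0.2 ] [-0.0001  0.      0.0469] 0.27
0.0455 [-0.62 -0.17 -0.22] [-0.0001  0.      0.0455] 0.28
0.044 [-0.32 -0.79  0.06] [-0.      0.      0.0439] 0.28
0.0425 [ 0.37 -0.83 -0.26] [-0.0001  0.      0.0424] 0.28
0.041 [-0.91 -0.44 -0.27] [-0.      0.      0.0409] 0.28
0.0395 [-0.71 -0.24 -0.68] [-0.      0.      0.0394] 0.27
0.038 [-0.52 -0.69 -0.85] [-0.0001  0.      0.0379] 0.28
0.0365 [ 0.05 -0.88 -0.48] [-0.0001  0.      0.0364] 0.28
0.035 [-0.41 -0.5  -0.28] [-0.      0.      0.0349] 0.28
0.0335 [-0.35 -0.87 -0.54] [-0.     -0.      0.0334] 0.28
0.032 [-0.54 -0.66 -0.47] [-0.      0.      0.0319] 0.27
0.0305 [-0.16 -0.7  -0.2 ] [-0.0001  0.      0.0304] 0.28
0.029 [-0.11 -0.97  1.79] [ 0.0001 -0.0001  0.0291] 0.28
0.0275 [ 0.11 -1.22  3.08] [ 0.0001 -0.      0.0275] 0.28
11.6333
```

On the strip with about 3.5 N of press. Now the drag.

```bash
python3 - <<'E'
from h import *
f0=np.load("f0.npy");h=.0272;off=0.
s=0
while s<.107:
    s+=.0015
    arm.move_l(ENT+U*s+Z*(h+G),feed=.03);f=F()-f0
    print(round(s*1e3,1),f.round(1),end=";")
    if s>.012 and f[2]<1.3:
        f=F(6)-f0
        if f[2]<1.3: print("DROP",f);break
    if np.hypot(*f[:2])>7 or f[2]>9: print("stop",f);break
print(arm.current_t(),arm.current_ee_pos())
E
```

```text
1.5 [-0.  -1.5  3.5];3.0 [ 0.2 -2.   3.6];4.5 [ 0.4 -1.4  3.3];6.0 [ 0.3 -1.8  3.2];7.5 [ 0.2 -1.9  3.2];9.0 [ 0.4 -2.   3.6];10.5 [-0.1 -1.1  3.1];12.0 [-0.5 -1.6  2.9];13.5 [ 0.1 -1.4  3.5];15.0 [-0.2 -1.4  3.5];16.5 [ 0.1 -2.   3.3];18.0 [ 0.  -1.6  3.4];19.5 [ 0.  -2.1  3.5];21.0 [ 0.  -1.8  3.5];22.5 [-0.3 -1.5  3.5];24.0 [ 0.1 -1.4  3.3];25.5 [ 0.3 -1.4  2.8];27.0 [ 0.4 -1.8  3.1];28.5 [ 0.1 -1.3  2.9];30.0 [ 0.2 -1.8  3.6];31.5 [ 0.1 -2.   2.9];33.0 [ 0.2 -1.2  3.2];34.5 [ 0.3 -1.7  3.7];36.0 [ 0.3 -1.9  3.4];37.5 [ 0.  -1.3  3.5];39.0 [ 0.1 -1.7  3.1];40.5 [-0.  -2.2  3.1];42.0 [-0.3 -1.3  3.9];43.5 [ 0.  -1.5  4. ];45.0 [ 0.5 -1.6  3.9];46.5 [ 0.2 -1.5  3.5];48.0 [-0.  -1.7  3.1];49.5 [-0.1 -1.5  3.1];51.0 [-0.  -1.6  3.2];52.5 [ 0.1 -1.6  3.1];54.0 [-0.8 -1.9  3.7];55.5 [-0.3 -1.6  3.4];57.0 [-0.2 -1.6  3.4];58.5 [-0.4 -1.5  4.2];60.0 [-0.3 -1.8  3.7];61.5 [-0.4 -1.7  3.7];63.0 [ 0.3 -1.8  3.1];64.5 [ 0.1 -1.8  3.6];66.0 [ 0.1 -1.5  3.5];67.5 [-0.3 -2.   3.1];69.0 [-0.4 -1.4  3.9];70.5 [-0.4 -1.7  3.2];72.0 [-0.6 -2.1  3. ];73.5 [ 0.2 -1.8  4. ];75.0 [-0.1 -1.6  3.2];76.5 [-0.1 -1.7  3.7];78.0 [ 0.1 -1.1  3.5];79.5 [ 0.1 -1.9  3.2];81.0 [ 0.6 -1.8  3.7];82.5 [-0.3 -1.8  3.7];84.0 [ 0.5 -2.2  3.9];85.5 [ 0.2 -1.8  3.4];87.0 [-0.1 -1.4  3.6];88.5 [-0.1 -2.1  3.4];90.0 [-0.1 -1.4  3.2];91.5 [-0.1 -1.9  3.6];93.0 [-0.2 -1.4  3.7];94.5 [-0.2 -1.5  3.4];96.0 [ 0.2 -1.8  3.6];97.5 [-0.2 -1.1  3. ];99.0 [ 0.3  4.3 -1.8];DROP [ 0.33726104  4.42050679 -2.01928734]
29.8333 [ 0.51878236 -0.00313965  0.06863607]
```

```bash
python3 - <<'E'
from h import *
f0=np.load("f0.npy")
for s,h in((.100,.0272),(.101,.0272),(.101,.0255),(.101,.0245),(.101,.0238)):
    arm.move_l(ENT+U*s+Z*(h+G),feed=.03);f=F(8)-f0;print(s,h,f.round(1),(arm.current_ee_pos()-ENT-U*s).round(4))
    if abs(f).max()>7:print("stop");break
print(arm.current_t(),arm.current_width())
cv2.imwrite("pics/s2.png",cut(arm.snapshot("side")[:,:,::-1],(210,120,320,240),5))
E
```

```text
0.1 0.0272 [-0.4  1.3 -1.1] [-0.0001 -0.      0.0689]
0.101 0.0272 [-0.3 -0.6 -0.2] [ 0.0001 -0.0001  0.069 ]
0.101 0.0255 [-0.3 -0.4 -0.2] [-0.     -0.      0.0671]
0.101 0.0245 [-0.2 -0.5 -0.5] [-0.     -0.      0.0662]
0.101 0.0238 [-0.3 -0.4 -0.4] [-0.     -0.      0.0655]
31.4167 0.02062677183105121
```

View pics/s2.png

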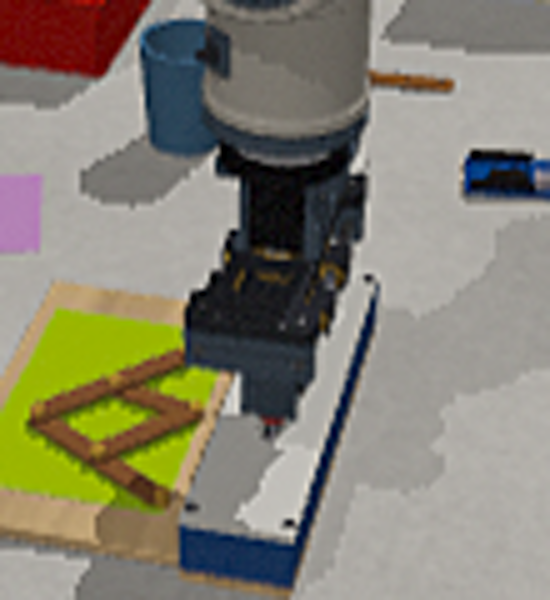

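The foot is now free in the groove, with lateral forces near zero, and the pin is upright over the slit at (268,428). I'll lower it to light floor contact, release, rise and check.

```bash
python3 - <<'E'
from h import *
f0=np.load("f0.npy");s=.101
for h in np.arange(.0232,.0202,-.0005):
    arm.move_l(ENT+U*s+Z*(h+G),feed=.02);f=F(5)-f0;print(round(h,4),f.round(1))
    if f[2]>.8 or abs(f).max()>6:break
arm.grip(.05);arm.sleep(.3);print("rel",F(5)-f0,arm.current_width())
arm.move_l(ENT+U*s+Z*.20,feed=.12)
h=arm.current_joint_positions();h[0]-=35;arm.move_joints(h);print(arm.current_t())
for n in("top","side"):cv2.imwrite(f"pics/{n}3.png",arm.snapshot(n)[:,:,::-1])
t=cv2.imread("pics/top3.png");sd=cv2.imread("pics/side3.png")
try:
    a,_=redc(t,(222,193,258,213));b,_=redc(sd,(245,175,290,225));x,e=tri(a,b)
    d=x-[.5198,-.0426,0];print("pin",x,e,"rail y",d@U,"z foot",x[2]-.0555)
except Exception as ex: print(ex)
cv2.imwrite("pics/s3.png",np.hstack([cut(sd,(235,150,300,240),6),cut(t,(210,160,270,250),6)]))
E
```

```text
0.0232 [-0.1 -0.4 -0. ]
0.0227 [-0.3 -0.4 -0.2]
0.0222 [-0.2 -0.4 -0.4]
0.0217 [-0.5 -0.3  2. ]
rel [-0.2801479  -0.46632913  0.47332909] 0.05029011132910682
36.0833
pin [ 0.51961066 -0.00127027  0.07781968] [np.float64(0.0009330509484988329), np.float64(0.0009330509484987714)] rail y 0.041327606679056036 z foot 0.022319678339696315
```

View pics/s3.png

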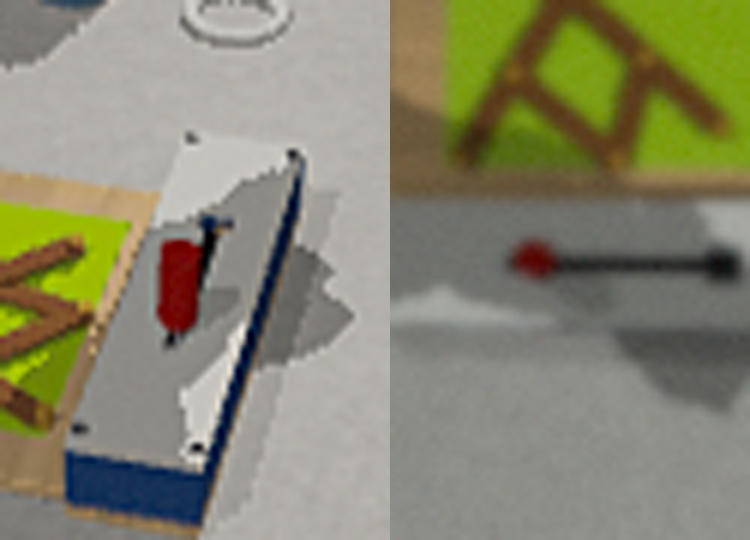

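The pin stands upright and alone in the slit, at (178,285) in the side half and (535,260) in the top half. Its foot height of about 22.3 mm matches the groove floor (22 mm), and the arm is clear.

```bash
python3 -c "
from rig import arm
print(arm.sign_off())"
```

```text
the job is handed in; nothing more can be done
None
```

The index pin sits upright and released in the groove at rail y ≈ +41 mm, foot ≈ 22.3 mm above the table, and the job is handed in; tool forces I read stayed under 5 N and the clock stood at about 36 s, but I didn't re-measure the other objects and no verdict came back.

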